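# Turn round the order of the rubber stamps

## Task

Move the four rubber stamps from the wooden rack into the empty grey rack in reverse order, for the clerk across the desk: the stamp nearest you in the wooden rack goes into the farthest compartment of the grey rack, the next one into the second farthest, and so on until the farthest stamp is nearest you. Carry them one at a time, straight into their own compartments without parking any on the desk, keep them upright, and leave each standing on its base. Do not disturb the ink pad, calculator, bottle and mouse on the desk.

Things in the scene. Friction and masses are not known exactly. Their poses are not given: they have to be found in the camera images.
- rack_wood: Wooden stamp rack, holding all the stamps at the start: fixed to the desk, 253 mm long along its x axis, 62 wide along y, 24 high, with four equal open-topped compartments in one row, divided by walls 5 thick. Origin: centre of its underside. Compartment centres at x = -93, -31, +31 and +93 mm, y = 0; each is 57 x 52 mm inside with its floor 5 mm above the desk. Its -x end is always the end nearer the robot.
- rack_grey: Grey plastic stamp rack, empty at the start: fixed to the desk, 253 mm long along its x axis, 62 wide along y, 24 high, with four equal open-topped compartments in one row, divided by walls 5 thick. Origin: centre of its underside. Compartment centres at x = -93, -31, +31 and +93 mm, y = 0; each is 57 x 52 mm inside with its floor 5 mm above the desk. Its -x end is always the end nearer the robot.
- stamp_round_mid (a point): Rubber stamp with a round base (36 mm across, 16 high) and a stout round light-wood handle: grip 28 mm across from 42 mm up to the top at 80 mm, thin neck (16 mm) below. About 80 g. Point: on its axis, half-way up (40 mm above its underside and below its top); z is up when it stands, x runs along the rack's row at the start (within about 0.15 rad).
- stamp_square_mid (a point): Rubber stamp with a square light-wood base (36 x 36 mm, 18 high) and a slim straight round black handle 18 mm across from 24 mm up to the top at 90 mm. About 80 g. Point: on its axis, half-way up (45 mm above its underside and below its top); z is up when it stands, x runs along the rack's row at the start (within about 0.15 rad).
- stamp_self_mid (a point): Block-shaped self-inking stamp: grey lower body 36 (x) x 28 (y) mm, 44 high, with a black cap 30 (x) x 22 (y) mm above it up to the top at 76 mm. About 80 g. Point: on its axis, half-way up (38 mm above its underside and below its top); z is up when it stands, x runs along the rack's row at the start (within about 0.15 rad).
- stamp_bar_mid (a point): Rubber stamp with a narrow metal base 36 (x) x 24 (y) mm, 16 high, and an upright flat black paddle handle 32 (x) x 12 (y) mm from 16 mm up to the top at 70 mm. About 80 g. Point: on its axis, half-way up (35 mm above its underside and below its top); z is up when it stands, x runs along the rack's row at the start (within about 0.15 rad).
- ink_pad: Bystander: flat open ink pad 75 x 110 x 17 mm, loose. Origin: centre of its underside.
- calculator: Bystander: desk calculator 140 x 78 x 17 mm, loose. Origin: centre of its underside.
- bottle: Bystander: water bottle 62 mm across, 200 high, loose. Origin: centre of its underside.
- mouse: Bystander: red computer mouse 100 x 60 x 33 mm, loose. Origin: centre of its underside.
Mind the look-alikes: they are no part of the job. What is shaped like the part that bears stamp_round_mid but red or turquoise is not meant.

How it is judged (in metres and radians):
At the end, for the whole second after the job is handed in: Each of the four compartments of the grey rack holds one stamp, within 20 mm of the compartment's centre each way, standing on its floor (height within 4 mm) upright (within 0.12 rad), at rest and released, in the reverse of the order they had in the wooden rack (((x of stamp_round_mid in the frame of rack_grey between -0.113 and -0.073 m and horizontal distance between stamp_round_mid and rack_grey below 0.125 m and height (world z) of stamp_round_mid below 0.051 m) or (x of stamp_square_mid in the frame of rack_grey between -0.113 and -0.073 m and horizontal distance between stamp_square_mid and rack_grey below 0.125 m and height (world z) of stamp_square_mid below 0.056 m) or (x of stamp_self_mid in the frame of rack_grey between -0.113 and -0.073 m and horizontal distance between stamp_self_mid and rack_grey below 0.125 m and height (world z) of stamp_self_mid below 0.049 m) or (x of stamp_bar_mid in the frame of rack_grey between -0.113 and -0.073 m and horizontal distance between stamp_bar_mid and rack_grey below 0.125 m and height (world z) of stamp_bar_mid below 0.046 m)) and ((x of stamp_round_mid in the frame of rack_grey between -0.051 and -0.011 m and horizontal distance between stamp_round_mid and rack_grey below 0.125 m and height (world z) of stamp_round_mid below 0.051 m) or (x of stamp_square_mid in the frame of rack_grey between -0.051 and -0.011 m and horizontal distance between stamp_square_mid and rack_grey below 0.125 m and height (world z) of stamp_square_mid below 0.056 m) or (x of stamp_self_mid in the frame of rack_grey between -0.051 and -0.011 m and horizontal distance between stamp_self_mid and rack_grey below 0.125 m and height (world z) of stamp_self_mid below 0.049 m) or (x of stamp_bar_mid in the frame of rack_grey between -0.051 and -0.011 m and horizontal distance between stamp_bar_mid and rack_grey below 0.125 m and height (world z) of stamp_bar_mid below 0.046 m)) and ((x of stamp_round_mid in the frame of rack_grey between 0.011 and 0.051 m and horizontal distance between stamp_round_mid and rack_grey below 0.125 m and height (world z) of stamp_round_mid below 0.051 m) or (x of stamp_square_mid in the frame of rack_grey between 0.011 and 0.051 m and horizontal distance between stamp_square_mid and rack_grey below 0.125 m and height (world z) of stamp_square_mid below 0.056 m) or (x of stamp_self_mid in the frame of rack_grey between 0.011 and 0.051 m and horizontal distance between stamp_self_mid and rack_grey below 0.125 m and height (world z) of stamp_self_mid below 0.049 m) or (x of stamp_bar_mid in the frame of rack_grey between 0.011 and 0.051 m and horizontal distance between stamp_bar_mid and rack_grey below 0.125 m and height (world z) of stamp_bar_mid below 0.046 m)) and ((x of stamp_round_mid in the frame of rack_grey between 0.073 and 0.113 m and horizontal distance between stamp_round_mid and rack_grey below 0.125 m and height (world z) of stamp_round_mid below 0.051 m) or (x of stamp_square_mid in the frame of rack_grey between 0.073 and 0.113 m and horizontal distance between stamp_square_mid and rack_grey below 0.125 m and height (world z) of stamp_square_mid below 0.056 m) or (x of stamp_self_mid in the frame of rack_grey between 0.073 and 0.113 m and horizontal distance between stamp_self_mid and rack_grey below 0.125 m and height (world z) of stamp_self_mid below 0.049 m) or (x of stamp_bar_mid in the frame of rack_grey between 0.073 and 0.113 m and horizontal distance between stamp_bar_mid and rack_grey below 0.125 m and height (world z) of stamp_bar_mid below 0.046 m)) and y of stamp_round_mid in the frame of rack_grey between -0.02 and 0.02 m and z of stamp_round_mid in the frame of rack_grey between 0.041 and 0.049 m and y of stamp_square_mid in the frame of rack_grey between -0.02 and 0.02 m and z of stamp_square_mid in the frame of rack_grey between 0.046 and 0.054 m and y of stamp_self_mid in the frame of rack_grey between -0.02 and 0.02 m and z of stamp_self_mid in the frame of rack_grey between 0.039 and 0.047 m and y of stamp_bar_mid in the frame of rack_grey between -0.02 and 0.02 m and z of stamp_bar_mid in the frame of rack_grey between 0.036 and 0.044 m and angle between each of stamp_round_mid, stamp_square_mid, stamp_self_mid, stamp_bar_mid's own z axis and vertical below 0.12 rad and linear speed of each of stamp_round, stamp_square, stamp_self, stamp_bar below 0.02 m/s); the robot touches nothing.
It fails at once if a stamp stands in a compartment of the grey rack while the stamp that belongs there is still in the wooden rack ((((x of stamp_round_mid in the frame of rack_grey between -0.113 and -0.073 m and horizontal distance between stamp_round_mid and rack_grey below 0.125 m and height (world z) of stamp_round_mid below 0.051 m) or (x of stamp_square_mid in the frame of rack_grey between -0.113 and -0.073 m and horizontal distance between stamp_square_mid and rack_grey below 0.125 m and height (world z) of stamp_square_mid below 0.056 m) or (x of stamp_self_mid in the frame of rack_grey between -0.113 and -0.073 m and horizontal distance between stamp_self_mid and rack_grey below 0.125 m and height (world z) of stamp_self_mid below 0.049 m) or (x of stamp_bar_mid in the frame of rack_grey between -0.113 and -0.073 m and horizontal distance between stamp_bar_mid and rack_grey below 0.125 m and height (world z) of stamp_bar_mid below 0.046 m)) and ((x of stamp_round_mid in the frame of rack_wood between 0.073 and 0.113 m and horizontal distance between stamp_round_mid and rack_wood below 0.125 m and height (world z) of stamp_round_mid below 0.051 m) or (x of stamp_square_mid in the frame of rack_wood between 0.073 and 0.113 m and horizontal distance between stamp_square_mid and rack_wood below 0.125 m and height (world z) of stamp_square_mid below 0.056 m) or (x of stamp_self_mid in the frame of rack_wood between 0.073 and 0.113 m and horizontal distance between stamp_self_mid and rack_wood below 0.125 m and height (world z) of stamp_self_mid below 0.049 m) or (x of stamp_bar_mid in the frame of rack_wood between 0.073 and 0.113 m and horizontal distance between stamp_bar_mid and rack_wood below 0.125 m and height (world z) of stamp_bar_mid below 0.046 m))) or (((x of stamp_round_mid in the frame of rack_grey between -0.051 and -0.011 m and horizontal distance between stamp_round_mid and rack_grey below 0.125 m and height (world z) of stamp_round_mid below 0.051 m) or (x of stamp_square_mid in the frame of rack_grey between -0.051 and -0.011 m and horizontal distance between stamp_square_mid and rack_grey below 0.125 m and height (world z) of stamp_square_mid below 0.056 m) or (x of stamp_self_mid in the frame of rack_grey between -0.051 and -0.011 m and horizontal distance between stamp_self_mid and rack_grey below 0.125 m and height (world z) of stamp_self_mid below 0.049 m) or (x of stamp_bar_mid in the frame of rack_grey between -0.051 and -0.011 m and horizontal distance between stamp_bar_mid and rack_grey below 0.125 m and height (world z) of stamp_bar_mid below 0.046 m)) and ((x of stamp_round_mid in the frame of rack_wood between 0.011 and 0.051 m and horizontal distance between stamp_round_mid and rack_wood below 0.125 m and height (world z) of stamp_round_mid below 0.051 m) or (x of stamp_square_mid in the frame of rack_wood between 0.011 and 0.051 m and horizontal distance between stamp_square_mid and rack_wood below 0.125 m and height (world z) of stamp_square_mid below 0.056 m) or (x of stamp_self_mid in the frame of rack_wood between 0.011 and 0.051 m and horizontal distance between stamp_self_mid and rack_wood below 0.125 m and height (world z) of stamp_self_mid below 0.049 m) or (x of stamp_bar_mid in the frame of rack_wood between 0.011 and 0.051 m and horizontal distance between stamp_bar_mid and rack_wood below 0.125 m and height (world z) of stamp_bar_mid below 0.046 m))) or (((x of stamp_round_mid in the frame of rack_grey between 0.011 and 0.051 m and horizontal distance between stamp_round_mid and rack_grey below 0.125 m and height (world z) of stamp_round_mid below 0.051 m) or (x of stamp_square_mid in the frame of rack_grey between 0.011 and 0.051 m and horizontal distance between stamp_square_mid and rack_grey below 0.125 m and height (world z) of stamp_square_mid below 0.056 m) or (x of stamp_self_mid in the frame of rack_grey between 0.011 and 0.051 m and horizontal distance between stamp_self_mid and rack_grey below 0.125 m and height (world z) of stamp_self_mid below 0.049 m) or (x of stamp_bar_mid in the frame of rack_grey between 0.011 and 0.051 m and horizontal distance between stamp_bar_mid and rack_grey below 0.125 m and height (world z) of stamp_bar_mid below 0.046 m)) and ((x of stamp_round_mid in the frame of rack_wood between -0.051 and -0.011 m and horizontal distance between stamp_round_mid and rack_wood below 0.125 m and height (world z) of stamp_round_mid below 0.051 m) or (x of stamp_square_mid in the frame of rack_wood between -0.051 and -0.011 m and horizontal distance between stamp_square_mid and rack_wood below 0.125 m and height (world z) of stamp_square_mid below 0.056 m) or (x of stamp_self_mid in the frame of rack_wood between -0.051 and -0.011 m and horizontal distance between stamp_self_mid and rack_wood below 0.125 m and height (world z) of stamp_self_mid below 0.049 m) or (x of stamp_bar_mid in the frame of rack_wood between -0.051 and -0.011 m and horizontal distance between stamp_bar_mid and rack_wood below 0.125 m and height (world z) of stamp_bar_mid below 0.046 m))) or (((x of stamp_round_mid in the frame of rack_grey between 0.073 and 0.113 m and horizontal distance between stamp_round_mid and rack_grey below 0.125 m and height (world z) of stamp_round_mid below 0.051 m) or (x of stamp_square_mid in the frame of rack_grey between 0.073 and 0.113 m and horizontal distance between stamp_square_mid and rack_grey below 0.125 m and height (world z) of stamp_square_mid below 0.056 m) or (x of stamp_self_mid in the frame of rack_grey between 0.073 and 0.113 m and horizontal distance between stamp_self_mid and rack_grey below 0.125 m and height (world z) of stamp_self_mid below 0.049 m) or (x of stamp_bar_mid in the frame of rack_grey between 0.073 and 0.113 m and horizontal distance between stamp_bar_mid and rack_grey below 0.125 m and height (world z) of stamp_bar_mid below 0.046 m)) and ((x of stamp_round_mid in the frame of rack_wood between -0.113 and -0.073 m and horizontal distance between stamp_round_mid and rack_wood below 0.125 m and height (world z) of stamp_round_mid below 0.051 m) or (x of stamp_square_mid in the frame of rack_wood between -0.113 and -0.073 m and horizontal distance between stamp_square_mid and rack_wood below 0.125 m and height (world z) of stamp_square_mid below 0.056 m) or (x of stamp_self_mid in the frame of rack_wood between -0.113 and -0.073 m and horizontal distance between stamp_self_mid and rack_wood below 0.125 m and height (world z) of stamp_self_mid below 0.049 m) or (x of stamp_bar_mid in the frame of rack_wood between -0.113 and -0.073 m and horizontal distance between stamp_bar_mid and rack_wood below 0.125 m and height (world z) of stamp_bar_mid below 0.046 m)))).
It fails at once if a stamp was set down on the desk (height (world z) of stamp_round_mid below 0.0425 m or height (world z) of stamp_square_mid below 0.0475 m or height (world z) of stamp_self_mid below 0.0405 m or height (world z) of stamp_bar_mid below 0.0375 m).
It fails at once if a stamp was tipped over (angle between any of stamp_round_mid, stamp_square_mid, stamp_self_mid, stamp_bar_mid's own z axis and vertical above 0.7 rad).
It fails at once if the ink pad, calculator, bottle or mouse was pushed away or knocked over (distance of any of ink_pad, calculator, bottle, mouse from where it was at the start of the episode above 0.03 m or angle between bottle's own z axis and vertical above 0.5 rad).
It also fails if it takes over 112 s, if anything falls off the work surface, if the arm or the gripper's body presses on something with over 40 N, if the wrist force passes 120 N, or if a joint passes its speed limit or range.

## Robot

A 6-joint arm with a two-finger parallel gripper is mounted at the origin on the work surface. World frame = base frame: x ahead of the robot, y to its left, z up, the work surface at z = 0. Lengths are in mm, angles in rad, forces in N, time in s.
With the tool pointing down it reaches from about 275 to 750 mm from the base axis. Payload 10.2 kg.
Tool frame: the origin (TCP) lies at the very end of the fingers, on their centre line; the grasp point (between the pads) lies 19 mm behind it; x points along the fingers, y is the direction in which the jaws open and shut, and the axes are right-handed (so a half turn about x gives the same grasp; the last joint's range is limited). The gripper opens to 85 mm and grips with 20 to 120 N. Pads are 22 mm wide; open, the fingers measure 114 mm over their backs; the gripper's body (76 mm by 85 mm) begins 54 mm behind the grasp point. The pads swing forward as they close: fully open they stand 13 mm farther back than shut.
Start: joints at [-1.512, 0.313, 1.498, -0, 1.331, -0.223], TCP at [145.981, -504.302, 231.294] pointing down, gripper open.
Joint ranges: [-2.94, 2.94], [-0.97, 2.17], [0.19, 2.56], [-1.23, 4.37], [0.02, 3.11], [-2.88, 2.88]. Speed limits (rad/s): [2.39, 2.39, 3.01, 3.14, 3.14, 3.14].

## Interface

Orientations are given as a unit quaternion [w, x, y, z].
In Python, from rig import ctrl, viewer, finish_job gives the robot as it stands.
- The arm moves only by the tool carry_out, never from a script. Its argument "targets" is a list of rows, each an object of numbers: "x", "y", "z": the shift along the world's x, y, z in m; "ax", "ay", "az": the turn, a rotation vector about the world's x, y, z in rad; "hand": the opening, from -1 (shut) to 1 (fully open). A call has 1 to 5 rows; each row is the pose to reach, as a shift and turn from the pose commanded when the call began; what a row does not reach only later rows make up. A row lasts 1/8 s, in which the tool goes at most 62.5 mm and 10.7 degrees, less where a joint would pass 70% of its speed; a pose out of reach is approached as far as the arm can. A call with a gripper value outside its range is refused whole. The fingers move at their own pace and stop on an object; "grip_force" is the grip in N (left out, the last holds). Time passes only in rows, so rows that repeat a pose let the fingers close. It gives the time, the measured TCP pose, the force and the opening at its end, in the units of the state.
- ctrl.sense(): the state, without advancing time (a new reading comes with each control period).
- viewer.capture(name): name is "scene" or "top"; returns the picture (384x512x3 uint8, blue, green, red); there is no depth.
- viewer.camera_info(name): a dict with "fx", "fy", "cx", "cy" (pixels), "R" (3x3) and "t" (3): a world point X has camera coordinates R X + t. Camera axes: x right, y down, z forward; pixel columns grow to the right and rows downward; lengths in mm; the calibration is good to about 2 mm. A picture is of the moment at which its call begins. camera_info takes no time and is no camera call.
- finish_job(): hands the job in, once; it reports no verdict.
The state is a dict: "time_s": time; "joints": joint angles; "dq": joint speeds; "tau": joint torques, N m; "eef_pos": TCP position; "ee_rot": TCP orientation; "force": force on the tool from outside, world axes, zero at the start; "wrist_torque": the same for the moment, N m; "grip_width": opening from 0.0 (shut) to 1.0 (fully open).
Only numpy, scipy, OpenCV 4.12 (cv2) and the standard library are available. Lean on these libraries where they do the work, as an engineer would, in place of code of your own. Each camera call takes 0.05 s, during which the arm holds its last target. There are 200 camera calls.

## Working session

There is one attempt and no reset: what is moved stays moved. The work goes in short steps, Python scripts to look and compute and a tool call to move; the robot and the scene stay as the last step left them, time stands still between calls to the robot, and variables do not carry over. Pictures are saved under pics/ and viewed, about 12 in all and at most 16, crops included, and the job is handed in when it is done.

Besides the shell and the picture viewer there is one more tool, called after ">>>" as a command line: name --argument value ..., lists and objects as JSON in quotes. carry_out: Moves the arm, as the interface text tells. Its arguments: {"type":"object","properties":{"targets":{"type":"array"},"grip_force":{"type":"number"}},"required":["targets"]}

```bash
mkdir -p pics; ls
python3 - <<'E'
from rig import ctrl, viewer
import cv2, json
for n in("scene","top"):
    cv2.imwrite(f"pics/{n}0.png",viewer.capture(n)); c=viewer.camera_info(n); print(n,{k:(v.tolist() if hasattr(v,'tolist') else v) for k,v in c.items()})
print(ctrl.sense())
E
```

```text
pics
scene {'fx': 495.9300900092203, 'fy': 495.9300900092203, 'cx': 255.68466393082696, 'cy': 183.77556185230705, 'R': [[-0.8059773143889265, 0.5917066918969064, -0.01684516116969522], [0.4602219922686081, 0.6084740764796253, -0.6464944053002937], [-0.3722852220042139, -0.5288123381849998, -0.7627327346197925]], 't': [406.47256185599394, -254.71491983918565, 1510.6498323380954]}
top {'fx': 347.0314950352942, 'fy': 347.0314950352942, 'cx': 255.51856462384757, 'cy': 189.98795389357352, 'R': [[-0.014507409776313183, -0.9998906620724862, 0.0028633829341151817], [-0.9828434157026941, 0.013733351961482966, -0.18392991940889797], [0.18387048504706727, -0.00548260377441972, -0.9829351890050579]], 't': [78.60108969754538, 598.8680943482867, 754.0569440499289]}
{'time_s': 0.1, 'joints': array([-1.51241110e+00,  3.13390154e-01,  1.49833142e+00, -7.44936556e-06,
        1.33101212e+00, -2.23413791e-01]), 'dq': array([-2.16586003e-04,  1.13628229e-04, -1.23400133e-03,  8.64691108e-04,
        2.60945473e-05, -5.75378279e-04]), 'tau': array([ 2.72677586e-03, -4.12895250e+01, -2.60143000e+01, -2.36583583e-04,
        2.99629704e-03,  1.35391713e-05]), 'eef_pos': array([ 145.96042695, -504.07078948,  230.80547548]), 'ee_rot': array([ 0.09890002,  0.70012991,  0.09970453, -0.7000685 ]), 'force': array([-0.20583555, -0.54724158, -0.6454241 ]), 'wrist_torque': array([ 0.04653004,  0.00946877, -0.0022066 ]), 'grip_width': 0.9969007750903928}
```

View pics/scene0.png

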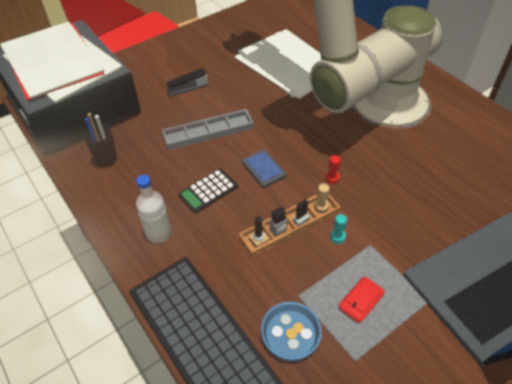

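View pics/top0.png

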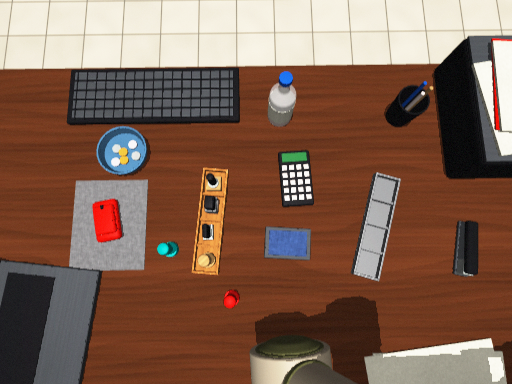

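The top view has +x up and +y left. The wooden rack runs from the round stamp at (206,260), nearest, through the bar (207,232) and self-inker (210,204) to the square (213,180). The grey rack is at (377,226).

Candidates for the round stamp: light-wood handle (206,260), turquoise look-alike (168,249), red look-alike (231,298). By the description I choose (206,260), and I'll check it in a crop.

```bash
cat > h.py <<'E'
import numpy as np, cv2
from rig import ctrl, viewer
def ray(n,px,z):
    c=viewer.camera_info(n);R=np.array(c["R"]);t=np.array(c["t"])
    px=np.atleast_2d(np.asarray(px,float)); C=-R.T@t
    d=np.c_[(px[:,0]-c["cx"])/c["fx"],(px[:,1]-c["cy"])/c["fy"],np.ones(len(px))]@R
    return C+d*((z-C[2])/d[:,2])[:,None]
def proj(n,X):
    c=viewer.camera_info(n);q=np.atleast_2d(X)@np.array(c["R"]).T+np.array(c["t"])
    return np.c_[q[:,0]/q[:,2]*c["fx"]+c["cx"],q[:,1]/q[:,2]*c["fy"]+c["cy"]]
def rect(n,mask,z):
    cs=cv2.findContours(mask,cv2.RETR_EXTERNAL,cv2.CHAIN_APPROX_NONE)[0]
    k=max(cs,key=cv2.contourArea)[:,0,:]
    return cv2.minAreaRect(ray(n,k,z)[:,:2].astype(np.float32)),k
def axes(rc):
    p=cv2.boxPoints(rc); e=[p[1]-p[0],p[2]-p[1]]; v=max(e,key=np.linalg.norm)
    v=v*np.sign(v[0]); return np.arctan2(v[1],v[0])
E
python3 - <<'E'
from h import *
a=cv2.imread("pics/top0.png");b=cv2.imread("pics/scene0.png")
hsv=cv2.cvtColor(a,cv2.COLOR_BGR2HSV)
print("px wood",hsv[250,197],hsv[172,226],"desk",hsv[250,185],"grey",hsv[200,380],hsv[262,356])
def win(m,x0,x1,y0,y1):
    o=np.zeros_like(m);o[y0:y1,x0:x1]=m[y0:y1,x0:x1];return cv2.morphologyEx(o,cv2.MORPH_CLOSE,np.ones((9,9)))
w=win(cv2.inRange(hsv,(8,90,140),(25,255,255)),185,235,160,285)
g=win(cv2.inRange(hsv,(0,0,70),(180,70,255)),345,408,165,288)
for nm,m in(("wood",w),("grey",g)):
    r,k=rect("top",m,24);th=axes(r);print(nm,r,"yaw",th)
    for x in(-93,-31,31,93): print(x,np.array(r[0])+x*np.array([np.cos(th),np.sin(th)]))
    cv2.drawContours(a,[k.reshape(-1,1,2)],-1,(0,255,0),1) if 0 else None
c=np.hstack([cv2.resize(a[160:285,185:245],None,fx=4.8,fy=4.8,interpolation=cv2.INTER_CUBIC),cv2.resize(b[170:260,225:355],(780*600//780-100,346),interpolation=cv2.INTER_CUBIC) if 0 else cv2.copyMakeBorder(cv2.resize(b[170:260,230:350],None,fx=4,fy=4,interpolation=cv2.INTER_CUBIC),0,240,0,0,cv2.BORDER_CONSTANT)])
cv2.imwrite("pics/crop1.png",c);print(c.shape)
E
```

```text
px wood [ 14 186 206] [ 19 149 248] desk [ 10 187 123] grey [  0   3 162] [ 30   1 216]
wood ((536.2183227539062, 180.1258087158203), (61.70761489868164, 254.5869140625), 84.5259780883789) yaw -0.095539674
-93 [443.64244843 188.99748707]
-31 [505.35969734 183.08303499]
31 [567.07694817 177.16858244]
93 [628.79419708 171.25413036]
grey ((518.0634155273438, -215.95318603515625), (67.9073486328125, 253.27378845214844), 73.25950622558594) yaw -0.2921767
-93 [ 429.00482941 -189.16571236]
-31 [ 488.37722015 -207.02402782]
31 [ 547.7496109  -224.88234425]
93 [ 607.12200165 -242.74065971]
(600, 768, 3)
```

View pics/crop1.png

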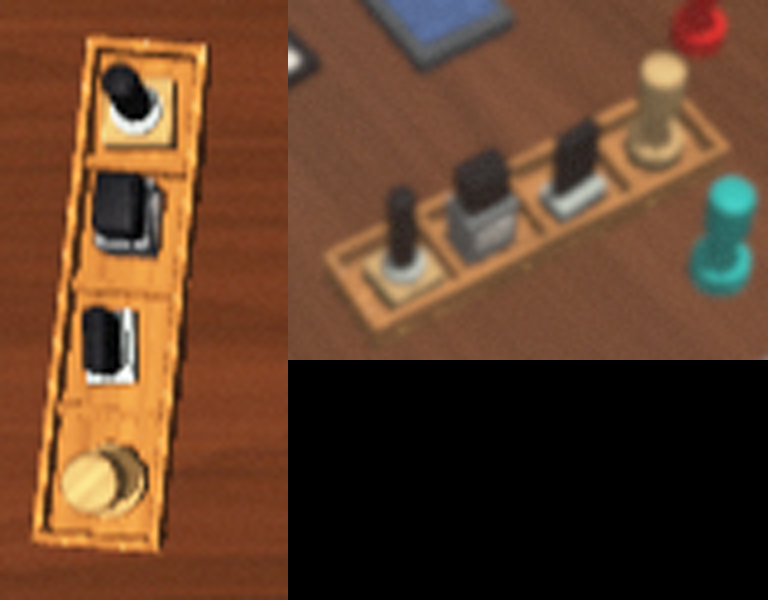

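The crop confirms the order from nearest to farthest: light-wood round (204,260), bar (208,232), self-inker (209,203), square (210,177 at its top). The turquoise and red look-alikes lie outside the rack. Next I'll work out the stamp positions.

Run:
```python
from h import *
from scipy.spatial.transform import Rotation as Ro
o=np.array([185,160]);f=lambda x,y:np.array([x,y])/4.8+o-0.4
th=-0.0955;c=np.array([536.2,180.1]);M=np.array([[np.cos(th),np.sin(th)],[-np.sin(th),np.cos(th)]])
def show(n,cam,p,z):
    q=ray(cam,p,z)[0][:2];print(n,q.round(1),"rack",(M@(q-c)).round(1))
show("round top","top",f(91,482),85);show("bar base","top",f(112,346),21)
show("self top","top",f(116.5,204),81);show("square top","top",f(120,82),95);show("square base","top",f(139,112),23)
# scene: crop x4, origin (230,170), starts at col 288
s=lambda x,y:np.array([(x-288)/4+230,y/4+170])-0.4
show("round top s","scene",s(664,72),85);show("square top s","scene",s(401,194),95)
show("bar top s","scene",s(580,128),75);show("self top s","scene",s(482,163),81)
q=ctrl.sense()["ee_rot"];print(Ro.from_quat(np.roll(q,-1)).as_matrix().round(3))
```

```text
round top [441.9 184.9] rack [-94.4  -4.3]
bar base [507.  184.5] rack [-29.5   1.6]
self top [569.  175.2] rack [33.1 -1.8]
square top [624.2 172.3] rack [88.3  0.6]
square base [624.9 171.8] rack [89.1  0.2]
round top s [441.4 190. ] rack [-95.3   0.9]
square top s [624.2 174.2] rack [88.1  2.5]
bar top s [502.9 186.9] rack [-33.8   3.6]
self top s [567.7 176.1] rack [31.8 -1. ]
[[-0.     0.278 -0.961]
 [ 0.001 -0.961 -0.278]
 [-1.    -0.001 -0.   ]]
```

>>> carry_out --targets '[{"x": 0.06,"y": 0.06,"z": 0,"az": -0.1,"hand": 1},{"x": 0.1,"y": 0.12,"z": 0,"az": -0.2,"hand": 1},{"x": 0.13,"y": 0.17,"z": 0,"az": -0.3,"hand": 1},{"x": 0.16,"y": 0.23,"z": 0,"az": -0.378,"hand": 1},{"x": 0.19,"y": 0.28,"z": 0,"az": -0.378,"hand": 1}]'

```text
invalid input at $.targets[0]: expected keys x, y, z, ax, ay, az, hand
```

>>> carry_out --targets '[{"x": 0.06,"y": 0.06,"z": 0,"ax": 0,"ay": 0,"az": -0.1,"hand": 1},{"x": 0.1,"y": 0.12,"z": 0,"ax": 0,"ay": 0,"az": -0.2,"hand": 1},{"x": 0.13,"y": 0.17,"z": 0,"ax": 0,"ay": 0,"az": -0.3,"hand": 1},{"x": 0.16,"y": 0.23,"z": 0,"ax": 0,"ay": 0,"az": -0.378,"hand": 1},{"x": 0.19,"y": 0.28,"z": 0,"ax": 0,"ay": 0,"az": -0.378,"hand": 1}]'

```text
time_s: 0.72
eef_pos: [322.7, -246.3, 231.2]
ee_rot: [-0.035, 0.706, -0.034, -0.706]
force: [1.1, 0.3, 0.9]
grip_width: 0.996
```

>>> carry_out --targets '[{"x": 0.02,"y": 0.06,"z": 0,"ax": 0,"ay": 0,"az": 0,"hand": 1},{"x": 0.04,"y": 0.12,"z": 0,"ax": 0,"ay": 0,"az": 0,"hand": 1},{"x": 0.055,"y": 0.175,"z": 0,"ax": 0,"ay": 0,"az": 0,"hand": 1},{"x": 0.07,"y": 0.235,"z": 0,"ax": 0,"ay": 0,"az": 0,"hand": 1},{"x": 0.08,"y": 0.29,"z": 0,"ax": 0,"ay": 0,"az": 0,"hand": 1}]'

```text
time_s: 1.35
eef_pos: [402.2, 43.9, 231.2]
ee_rot: [-0.034, 0.706, -0.034, -0.706]
force: [-0.1, -0.7, -0.3]
grip_width: 1.002
```

>>> carry_out --targets '[{"x": 0.015,"y": 0.06,"z": 0,"ax": 0,"ay": 0,"az": 0,"hand": 1},{"x": 0.0257,"y": 0.1218,"z": -0.01,"ax": 0,"ay": 0,"az": 0,"hand": 1},{"x": 0.0257,"y": 0.1218,"z": -0.06,"ax": 0,"ay": 0,"az": 0,"hand": 1},{"x": 0.0257,"y": 0.1218,"z": -0.1,"ax": 0,"ay": 0,"az": 0,"hand": 1},{"x": 0.0257,"y": 0.1218,"z": -0.1,"ax": 0,"ay": 0,"az": 0,"hand": 1}]'

```text
time_s: 1.98
eef_pos: [426.3, 163.5, 129.4]
ee_rot: [0.034, -0.704, 0.034, 0.708]
force: [0.3, -0.4, 1.0]
grip_width: 0.999
```

>>> carry_out --targets '[{"x": 0.0154,"y": 0.024,"z": 0,"ax": 0,"ay": 0,"az": 0,"hand": 1},{"x": 0.0154,"y": 0.024,"z": -0.04,"ax": 0,"ay": 0,"az": 0,"hand": 1},{"x": 0.0154,"y": 0.024,"z": -0.082,"ax": 0,"ay": 0,"az": 0,"hand": 1},{"x": 0.0154,"y": 0.024,"z": -0.082,"ax": 0,"ay": 0,"az": 0,"hand": 1}]'

```text
time_s: 2.48
eef_pos: [442.8, 187.3, 49.1]
ee_rot: [0.034, -0.705, 0.034, 0.707]
force: [0.8, 0.7, 0.9]
grip_width: 0.999
```

Run:
```python
from h import *
s=ctrl.sense();print(s["eef_pos"],s["joints"].round(2))
a=viewer.capture("scene")[140:260,220:370]
cv2.imwrite("pics/g1.png",cv2.resize(a,None,fx=5,fy=5,interpolation=cv2.INTER_CUBIC))
```

```text
[442.81732325 187.32089414  49.0650399 ] [ 0.16  0.46  1.83 -0.    0.86  1.82]
```

View pics/g1.png

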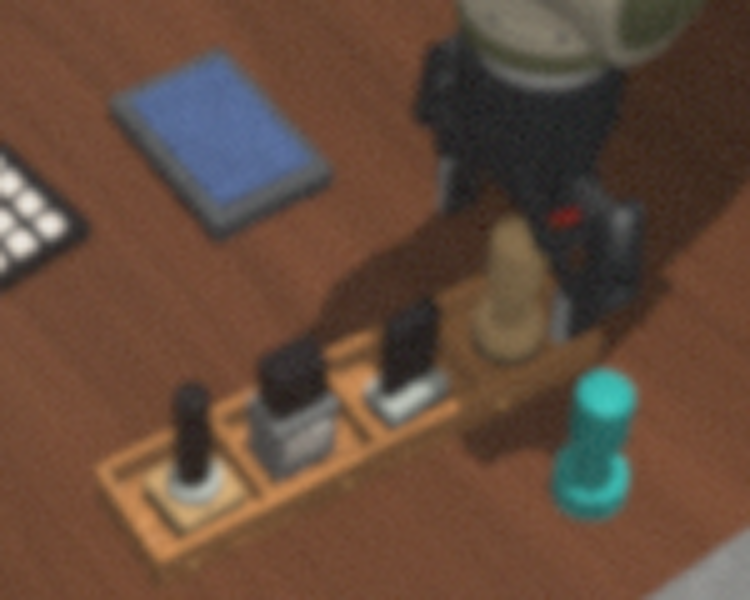

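The open fingers stand either side of the round handle at crop (515,270), clear of the turquoise one at (590,440). Now close.

>>> carry_out --targets '[{"x": 0,"y": 0,"z": 0,"ax": 0,"ay": 0,"az": 0,"hand": -1},{"x": 0,"y": 0,"z": 0,"ax": 0,"ay": 0,"az": 0,"hand": -1},{"x": 0,"y": 0,"z": 0,"ax": 0,"ay": 0,"az": 0,"hand": -1},{"x": 0,"y": 0,"z": 0,"ax": 0,"ay": 0,"az": 0,"hand": -1},{"x": 0,"y": 0,"z": 0,"ax": 0,"ay": 0,"az": 0,"hand": -1}]' --grip_force 40

```text
time_s: 3.15
eef_pos: [443.7, 187.7, 50.0]
ee_rot: [-0.034, 0.707, -0.034, -0.706]
force: [-1.3, 0.0, 6.4]
grip_width: 0.318
```

>>> carry_out --targets '[{"x": 0,"y": 0,"z": 0.0,"ax": 0,"ay": 0,"az": 0,"hand": -1},{"x": 0,"y": 0,"z": 0.01,"ax": 0,"ay": 0,"az": 0,"hand": -1},{"x": 0,"y": 0,"z": 0.03,"ax": 0,"ay": 0,"az": 0,"hand": -1},{"x": 0,"y": 0,"z": 0.05,"ax": 0,"ay": 0,"az": 0,"hand": -1},{"x": 0,"y": 0,"z": 0.09,"ax": 0,"ay": 0,"az": 0,"hand": -1}]'

```text
time_s: 3.78
eef_pos: [442.4, 187.5, 139.6]
ee_rot: [0.034, -0.705, 0.034, 0.707]
force: [0.6, 0.1, -0.7]
grip_width: 0.314
```

Gripped, with a width of 0.314 (27 mm). Before placing, I'll refine the grey rack pose with both views.

Run:
```python
from h import *
# interior floors: 4 holes seen from above + white-ish rim lines
a=cv2.imread("pics/top0.png");b=cv2.imread("pics/scene0.png")
h=cv2.cvtColor(b,cv2.COLOR_BGR2HSV)
m=cv2.inRange(h,(0,0,60),(180,75,255));o=np.zeros_like(m);o[100:152,155:260]=m[100:152,155:260]
o=cv2.morphologyEx(o,cv2.MORPH_CLOSE,np.ones((5,5)))
r,k=rect("scene",o,24);print("scene",r,axes(r))
# predicted rim outline overlay on both views
th=-0.292;c=np.array([517.2,-218.8]);u=np.array([np.cos(th),np.sin(th)]);v=np.array([-u[1],u[0]])
P=[np.r_[c+x*u+y*v,24] for x,y in((-126.5,-31),(126.5,-31),(126.5,31),(-126.5,31))]
S=[]
for n,im,(x0,y0,w,hh),f in(("top",a,(340,165,75,125),4.8),("scene",b,(150,95,115,60),4)):
    cr=cv2.resize(im[y0:y0+hh,x0:x0+w],None,fx=f,fy=f,interpolation=cv2.INTER_CUBIC)
    q=((proj(n,P)-[x0,y0]+.5)*f).astype(np.int32);cv2.polylines(cr,[q],True,(0,0,255),1);S.append(cr)
H=600;S[1]=cv2.copyMakeBorder(S[1],0,H-S[1].shape[0],0,0,cv2.BORDER_CONSTANT)
im=np.hstack(S)[:,:800];cv2.imwrite("pics/grey.png",cv2.resize(im,(800,600)) if im.shape[1]>800 else im)
```

```text
scene ((517.7105102539062, -208.08132934570312), (88.77994537353516, 257.4146728515625), 73.21308898925781) -0.2929869
```

View pics/grey.png

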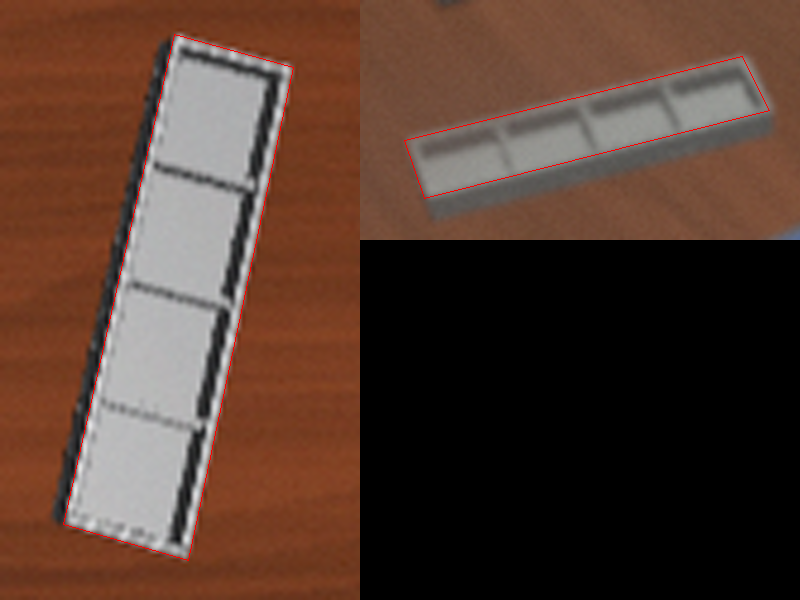

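The red outline follows the grey rim in both views, so the grey pose holds. Carry to the farthest compartment.

>>> carry_out --targets '[{"x": 0.02,"y": -0.05,"z": 0.01,"ax": 0,"ay": 0,"az": -0.02,"hand": -1},{"x": 0.04,"y": -0.105,"z": 0.02,"ax": 0,"ay": 0,"az": -0.06,"hand": -1},{"x": 0.06,"y": -0.16,"z": 0.02,"ax": 0,"ay": 0,"az": -0.12,"hand": -1},{"x": 0.08,"y": -0.215,"z": 0.02,"ax": 0,"ay": 0,"az": -0.18,"hand": -1},{"x": 0.1,"y": -0.27,"z": 0.02,"ax": 0,"ay": 0,"az": -0.196,"hand": -1}]'

```text
time_s: 4.4
eef_pos: [543.5, -84.2, 159.8]
ee_rot: [-0.103, 0.7, -0.103, -0.699]
force: [0.4, 0.3, -0.5]
grip_width: 0.314
```

>>> carry_out --targets '[{"x": 0.02,"y": -0.05,"z": 0,"ax": 0,"ay": 0,"az": 0,"hand": -1},{"x": 0.04,"y": -0.1,"z": 0,"ax": 0,"ay": 0,"az": 0,"hand": -1},{"x": 0.055,"y": -0.14,"z": 0,"ax": 0,"ay": 0,"az": 0,"hand": -1},{"x": 0.0646,"y": -0.163,"z": 0,"ax": 0,"ay": 0,"az": 0,"hand": -1},{"x": 0.0646,"y": -0.163,"z": 0,"ax": 0,"ay": 0,"az": 0,"hand": -1}]'

```text
time_s: 5.03
eef_pos: [607.7, -246.6, 158.9]
ee_rot: [0.104, -0.699, 0.103, 0.7]
force: [-0.1, 0.9, 0.0]
grip_width: 0.321
```

>>> carry_out --targets '[{"x": -0.0005,"y": 0.0008,"z": -0.05,"ax": 0,"ay": 0,"az": 0,"hand": -1},{"x": -0.0005,"y": 0.0008,"z": -0.085,"ax": 0,"ay": 0,"az": 0,"hand": -1},{"x": -0.0005,"y": 0.0008,"z": -0.1,"ax": 0,"ay": 0,"az": 0,"hand": -1},{"x": -0.0005,"y": 0.0008,"z": -0.108,"ax": 0,"ay": 0,"az": 0,"hand": -1},{"x": -0.0005,"y": 0.0008,"z": -0.108,"ax": 0,"ay": 0,"az": 0,"hand": -1}]'

```text
time_s: 5.65
eef_pos: [607.7, -244.6, 52.1]
ee_rot: [-0.103, 0.7, -0.103, -0.699]
force: [0.8, 0.1, -0.6]
grip_width: 0.318
```

Not yet in contact; lower 2 mm, then open gently.

>>> carry_out --targets '[{"x": 0,"y": 0,"z": -0.002,"ax": 0,"ay": 0,"az": 0,"hand": -1},{"x": 0,"y": 0,"z": -0.002,"ax": 0,"ay": 0,"az": 0,"hand": -1},{"x": 0,"y": 0,"z": -0.002,"ax": 0,"ay": 0,"az": 0,"hand": 0},{"x": 0,"y": 0,"z": -0.002,"ax": 0,"ay": 0,"az": 0,"hand": 0.4},{"x": 0,"y": 0,"z": -0.002,"ax": 0,"ay": 0,"az": 0,"hand": 0.8}]'

```text
time_s: 6.28
eef_pos: [607.4, -244.6, 49.4]
ee_rot: [-0.103, 0.7, -0.103, -0.7]
force: [0.2, 0.9, 0.1]
grip_width: 0.886
```

>>> carry_out --targets '[{"x": 0,"y": 0,"z": 0,"ax": 0,"ay": 0,"az": 0,"hand": 1},{"x": 0,"y": 0,"z": 0.03,"ax": 0,"ay": 0,"az": 0,"hand": 1},{"x": 0,"y": 0,"z": 0.08,"ax": 0,"ay": 0,"az": 0,"hand": 1},{"x": 0,"y": 0,"z": 0.1,"ax": 0,"ay": 0,"az": 0,"hand": 1},{"x": 0,"y": 0,"z": 0.1,"ax": 0,"ay": 0,"az": 0,"hand": 1}]'

```text
time_s: 6.9
eef_pos: [607.9, -244.9, 150.7]
ee_rot: [-0.103, 0.701, -0.103, -0.699]
force: [0.4, 0.3, -0.8]
grip_width: 1.0
```

Run:
```python
from h import *
s=ctrl.sense();print(s["eef_pos"],s["grip_width"])
a=viewer.capture("scene")[80:260,130:370]
cv2.imwrite("pics/p1.png",cv2.resize(a,None,fx=3.3,fy=3.3,interpolation=cv2.INTER_CUBIC))
```

```text
[ 607.87299126 -244.90127958  150.71959286] 1.0000319205867882
```

View pics/p1.png

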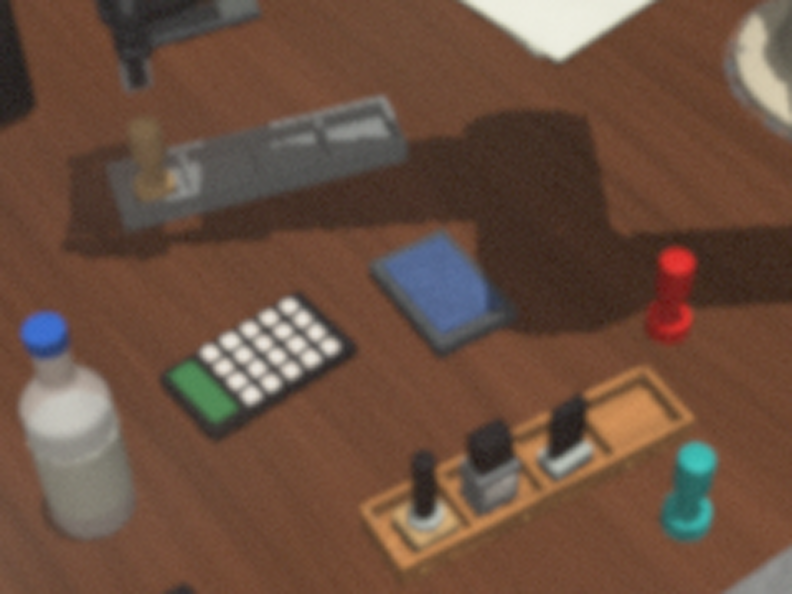

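The round stamp stands upright in the farthest grey compartment (crop 148,165). The wooden rack now holds bar, self and square. Next is the bar stamp.

>>> carry_out --targets '[{"x": -0.01,"y": 0.05,"z": 0.005,"ax": 0,"ay": 0,"az": 0.05,"hand": 1},{"x": -0.025,"y": 0.105,"z": 0.005,"ax": 0,"ay": 0,"az": 0.1,"hand": 1},{"x": -0.04,"y": 0.16,"z": 0.005,"ax": 0,"ay": 0,"az": 0.15,"hand": 1},{"x": -0.055,"y": 0.215,"z": 0.005,"ax": 0,"ay": 0,"az": 0.196,"hand": 1},{"x": -0.065,"y": 0.27,"z": 0.005,"ax": 0,"ay": 0,"az": 0.196,"hand": 1}]'

```text
time_s: 7.58
eef_pos: [540.9, 27.2, 152.7]
ee_rot: [0.034, -0.705, 0.034, 0.707]
force: [1.0, 0.3, 1.1]
grip_width: 1.0
```

>>> carry_out --targets '[{"x": -0.012,"y": 0.05,"z": 0,"ax": 0,"ay": 0,"az": 0,"hand": 1},{"x": -0.025,"y": 0.1,"z": 0,"ax": 0,"ay": 0,"az": 0,"hand": 1},{"x": -0.033,"y": 0.145,"z": 0,"ax": 0,"ay": 0,"az": 0,"hand": 1},{"x": -0.037,"y": 0.16,"z": -0.03,"ax": 0,"ay": 0,"az": 0,"hand": 1},{"x": -0.037,"y": 0.16,"z": -0.04,"ax": 0,"ay": 0,"az": 0,"hand": 1}]'

```text
time_s: 8.2
eef_pos: [503.7, 185.9, 111.6]
ee_rot: [0.033, -0.705, 0.034, 0.708]
force: [0.6, -0.6, 0.5]
grip_width: 0.999
```

>>> carry_out --targets '[{"x": 0.0015,"y": 0,"z": -0.04,"ax": 0,"ay": 0,"az": 0,"hand": 1},{"x": 0.0015,"y": 0,"z": -0.07,"ax": 0,"ay": 0,"az": 0,"hand": 1},{"x": 0.0015,"y": 0,"z": -0.07,"ax": 0,"ay": 0,"az": 0,"hand": 0},{"x": 0.0015,"y": 0,"z": -0.07,"ax": 0,"ay": 0,"az": 0,"hand": -1},{"x": 0.0015,"y": 0,"z": -0.07,"ax": 0,"ay": 0,"az": 0,"hand": -1}]'

```text
time_s: 8.82
eef_pos: [507.6, 185.3, 45.6]
ee_rot: [-0.034, 0.707, -0.034, -0.706]
force: [-1.1, -0.7, -0.0]
grip_width: 0.375
```

>>> carry_out --targets '[{"x": 0,"y": 0,"z": 0,"ax": 0,"ay": 0,"az": 0,"hand": -1},{"x": 0,"y": 0,"z": 0,"ax": 0,"ay": 0,"az": 0,"hand": -1},{"x": 0,"y": 0,"z": 0,"ax": 0,"ay": 0,"az": 0,"hand": -1},{"x": 0,"y": 0,"z": 0,"ax": 0,"ay": 0,"az": 0,"hand": -1}]'

```text
time_s: 9.32
eef_pos: [507.3, 185.3, 45.1]
ee_rot: [-0.034, 0.707, -0.034, -0.706]
force: [0.2, -1.3, 5.2]
grip_width: 0.132
```

>>> carry_out --targets '[{"x": 0,"y": 0,"z": 0,"ax": 0,"ay": 0,"az": 0,"hand": -1},{"x": 0,"y": 0,"z": 0.01,"ax": 0,"ay": 0,"az": 0,"hand": -1},{"x": 0,"y": 0,"z": 0.03,"ax": 0,"ay": 0,"az": 0,"hand": -1},{"x": 0,"y": 0,"z": 0.07,"ax": 0,"ay": 0,"az": 0,"hand": -1},{"x": 0,"y": 0,"z": 0.11,"ax": 0,"ay": 0,"az": 0,"hand": -1}]'

```text
time_s: 9.95
eef_pos: [506.6, 185.4, 155.9]
ee_rot: [0.034, -0.706, 0.034, 0.706]
force: [0.5, 0.0, -0.3]
grip_width: 0.135
```

Run:
```python
from h import *
s=ctrl.sense();print(s["eef_pos"],s["grip_width"])
a=viewer.capture("scene")[100:250,230:370]
b=viewer.capture("top")[150:290,180:260]
a=cv2.resize(a,None,fx=3.5,fy=3.5,interpolation=cv2.INTER_CUBIC);b=cv2.resize(b,None,fx=3.75,fy=3.75,interpolation=cv2.INTER_CUBIC)
cv2.imwrite("pics/l2.png",np.hstack([a,b[:a.shape[0]]]))
```

```text
[506.60873783 185.44279908 155.86712981] 0.13464881178226282
```

View pics/l2.png

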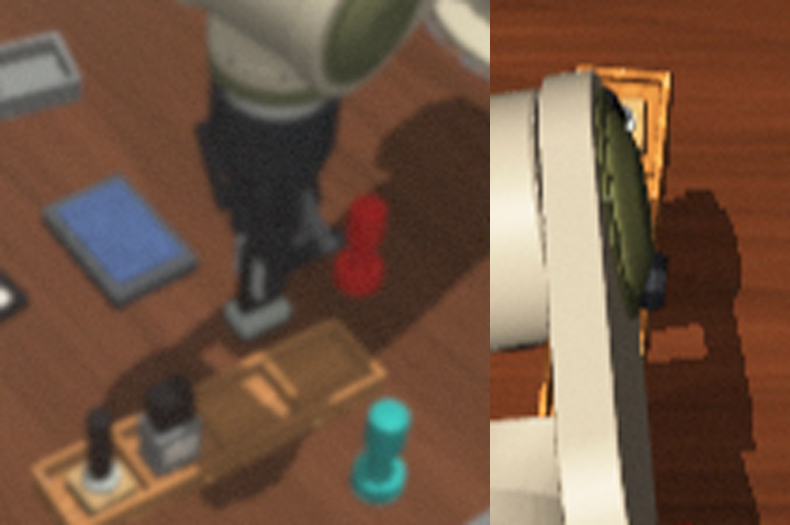

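The bar stamp hangs upright in the jaws (crop 258,310). Carry it to the second farthest compartment.

>>> carry_out --targets '[{"x": 0.005,"y": -0.05,"z": 0,"ax": 0,"ay": 0,"az": -0.02,"hand": -1},{"x": 0.01,"y": -0.105,"z": 0,"ax": 0,"ay": 0,"az": -0.06,"hand": -1},{"x": 0.015,"y": -0.16,"z": 0,"ax": 0,"ay": 0,"az": -0.12,"hand": -1},{"x": 0.02,"y": -0.215,"z": 0,"ax": 0,"ay": 0,"az": -0.18,"hand": -1},{"x": 0.025,"y": -0.27,"z": 0,"ax": 0,"ay": 0,"az": -0.196,"hand": -1}]'

```text
time_s: 10.68
eef_pos: [531.5, -86.2, 153.9]
ee_rot: [0.103, -0.699, 0.103, 0.7]
force: [0.8, 0.4, -1.7]
grip_width: 0.133
```

>>> carry_out --targets '[{"x": 0.005,"y": -0.05,"z": 0,"ax": 0,"ay": 0,"az": 0,"hand": -1},{"x": 0.01,"y": -0.1,"z": 0,"ax": 0,"ay": 0,"az": 0,"hand": -1},{"x": 0.015,"y": -0.13,"z": 0,"ax": 0,"ay": 0,"az": 0,"hand": -1},{"x": 0.015,"y": -0.143,"z": 0,"ax": 0,"ay": 0,"az": 0,"hand": -1},{"x": 0.015,"y": -0.143,"z": 0,"ax": 0,"ay": 0,"az": 0,"hand": -1}]'

```text
time_s: 11.3
eef_pos: [546.6, -227.3, 153.9]
ee_rot: [0.103, -0.699, 0.103, 0.7]
force: [-0.4, -0.2, -0.2]
grip_width: 0.132
```

>>> carry_out --targets '[{"x": 0,"y": 0,"z": -0.05,"ax": 0,"ay": 0,"az": 0,"hand": -1},{"x": 0,"y": 0,"z": -0.085,"ax": 0,"ay": 0,"az": 0,"hand": -1},{"x": 0,"y": 0,"z": -0.1,"ax": 0,"ay": 0,"az": 0,"hand": -1},{"x": 0,"y": 0,"z": -0.107,"ax": 0,"ay": 0,"az": 0,"hand": -1},{"x": 0,"y": 0,"z": -0.107,"ax": 0,"ay": 0,"az": 0,"hand": -1}]'

```text
time_s: 11.92
eef_pos: [547.3, -227.5, 48.1]
ee_rot: [-0.103, 0.7, -0.103, -0.699]
force: [0.9, 0.1, -0.7]
grip_width: 0.129
```

>>> carry_out --targets '[{"x": 0,"y": 0,"z": -0.0025,"ax": 0,"ay": 0,"az": 0,"hand": -1},{"x": 0,"y": 0,"z": -0.0025,"ax": 0,"ay": 0,"az": 0,"hand": -1},{"x": 0,"y": 0,"z": -0.0025,"ax": 0,"ay": 0,"az": 0,"hand": -0.3},{"x": 0,"y": 0,"z": -0.0025,"ax": 0,"ay": 0,"az": 0,"hand": 0.4},{"x": 0,"y": 0,"z": -0.0025,"ax": 0,"ay": 0,"az": 0,"hand": 0.8}]'

```text
time_s: 12.55
eef_pos: [546.9, -227.6, 44.9]
ee_rot: [-0.103, 0.7, -0.103, -0.7]
force: [-0.4, -0.9, -0.7]
grip_width: 0.763
```

>>> carry_out --targets '[{"x": 0,"y": 0,"z": 0,"ax": 0,"ay": 0,"az": 0,"hand": 1},{"x": 0,"y": 0,"z": 0.03,"ax": 0,"ay": 0,"az": 0,"hand": 1},{"x": 0,"y": 0,"z": 0.08,"ax": 0,"ay": 0,"az": 0,"hand": 1},{"x": 0,"y": 0,"z": 0.105,"ax": 0,"ay": 0,"az": 0,"hand": 1},{"x": 0,"y": 0,"z": 0.105,"ax": 0,"ay": 0,"az": 0,"hand": 1}]'

```text
time_s: 13.18
eef_pos: [547.5, -228.0, 151.5]
ee_rot: [-0.102, 0.701, -0.103, -0.698]
force: [0.7, -0.8, -0.2]
grip_width: 1.004
```

Run:
```python
from h import *
s=ctrl.sense();print(s["eef_pos"],s["grip_width"])
a=viewer.capture("scene")[80:260,130:370]
cv2.imwrite("pics/p2.png",cv2.resize(a,None,fx=3.3,fy=3.3,interpolation=cv2.INTER_CUBIC))
```

```text
[ 547.51111541 -227.99179587  151.45680304] 1.0041095235484063
```

View pics/p2.png

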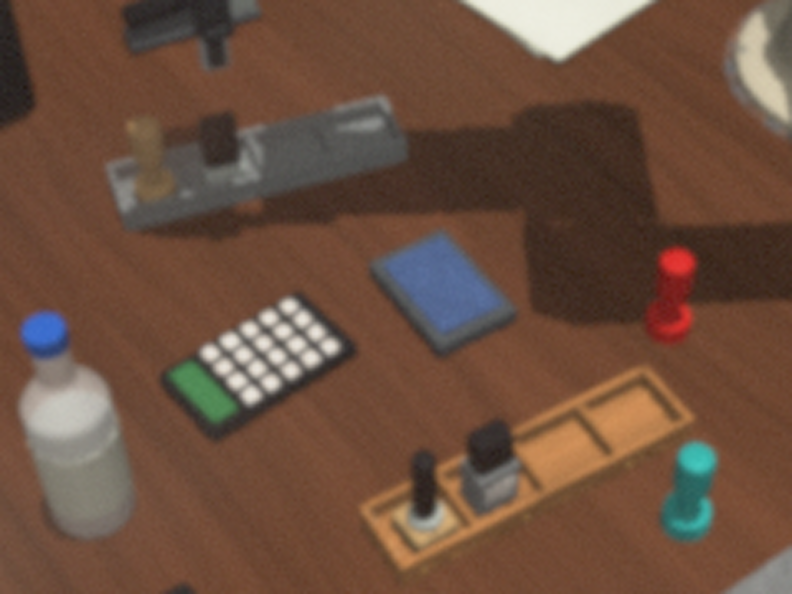

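The bar stamp stands in the second farthest compartment (crop 218,140). The self-inking stamp is next; I'll keep the finger tips above its 49 mm shoulder.

>>> carry_out --targets '[{"x": 0.003,"y": 0.05,"z": 0.003,"ax": 0,"ay": 0,"az": 0.05,"hand": 1},{"x": 0.006,"y": 0.105,"z": 0.003,"ax": 0,"ay": 0,"az": 0.1,"hand": 1},{"x": 0.009,"y": 0.16,"z": 0.003,"ax": 0,"ay": 0,"az": 0.15,"hand": 1},{"x": 0.012,"y": 0.215,"z": 0.003,"ax": 0,"ay": 0,"az": 0.196,"hand": 1},{"x": 0.015,"y": 0.27,"z": 0.003,"ax": 0,"ay": 0,"az": 0.196,"hand": 1}]'

```text
time_s: 13.85
eef_pos: [561.1, 44.2, 151.0]
ee_rot: [0.034, -0.705, 0.034, 0.707]
force: [0.9, -0.6, 0.1]
grip_width: 1.001
```

>>> carry_out --targets '[{"x": 0.002,"y": 0.045,"z": 0,"ax": 0,"ay": 0,"az": 0,"hand": 1},{"x": 0.004,"y": 0.09,"z": 0,"ax": 0,"ay": 0,"az": 0,"hand": 1},{"x": 0.006,"y": 0.125,"z": 0,"ax": 0,"ay": 0,"az": 0,"hand": 1},{"x": 0.006,"y": 0.1335,"z": -0.03,"ax": 0,"ay": 0,"az": 0,"hand": 1},{"x": 0.006,"y": 0.1335,"z": -0.03,"ax": 0,"ay": 0,"az": 0,"hand": 1}]'

```text
time_s: 14.48
eef_pos: [566.0, 176.2, 119.4]
ee_rot: [0.033, -0.704, 0.034, 0.709]
force: [0.3, 0.9, -0.3]
grip_width: 1.002
```

>>> carry_out --targets '[{"x": 0.001,"y": 0,"z": -0.04,"ax": 0,"ay": 0,"az": 0,"hand": 1},{"x": 0.001,"y": 0,"z": -0.068,"ax": 0,"ay": 0,"az": 0,"hand": 1},{"x": 0.001,"y": 0,"z": -0.068,"ax": 0,"ay": 0,"az": 0,"hand": 0},{"x": 0.001,"y": 0,"z": -0.068,"ax": 0,"ay": 0,"az": 0,"hand": -1},{"x": 0.001,"y": 0,"z": -0.068,"ax": 0,"ay": 0,"az": 0,"hand": -1}]'

```text
time_s: 15.1
eef_pos: [569.6, 175.8, 56.3]
ee_rot: [-0.034, 0.707, -0.034, -0.705]
force: [-0.1, 0.1, -0.3]
grip_width: 0.377
```

>>> carry_out --targets '[{"x": 0,"y": 0,"z": 0,"ax": 0,"ay": 0,"az": 0,"hand": -1},{"x": 0,"y": 0,"z": 0,"ax": 0,"ay": 0,"az": 0,"hand": -1},{"x": 0,"y": 0,"z": 0,"ax": 0,"ay": 0,"az": 0,"hand": -1},{"x": 0,"y": 0,"z": 0,"ax": 0,"ay": 0,"az": 0,"hand": -1}]'

```text
time_s: 15.6
eef_pos: [569.5, 175.9, 56.0]
ee_rot: [-0.034, 0.707, -0.034, -0.706]
force: [-0.1, -0.7, 6.4]
grip_width: 0.251
```

>>> carry_out --targets '[{"x": 0,"y": 0,"z": 0,"ax": 0,"ay": 0,"az": 0,"hand": -1},{"x": 0,"y": 0,"z": 0.01,"ax": 0,"ay": 0,"az": 0,"hand": -1},{"x": 0,"y": 0,"z": 0.03,"ax": 0,"ay": 0,"az": 0,"hand": -1},{"x": 0,"y": 0,"z": 0.07,"ax": 0,"ay": 0,"az": 0,"hand": -1},{"x": 0,"y": 0,"z": 0.11,"ax": 0,"ay": 0,"az": 0,"hand": -1}]'

```text
time_s: 16.23
eef_pos: [568.6, 175.9, 166.3]
ee_rot: [0.034, -0.706, 0.034, 0.706]
force: [0.5, 0.1, -0.4]
grip_width: 0.25
```

Run:
```python
from h import *
s=ctrl.sense();print(s["eef_pos"],s["grip_width"])
a=viewer.capture("scene")[90:250,220:370]
cv2.imwrite("pics/l3.png",cv2.resize(a,None,fx=3.5,fy=3.5,interpolation=cv2.INTER_CUBIC))
```

```text
[568.56771555 175.93560322 166.34300505] 0.25005478896415484
```

View pics/l3.png

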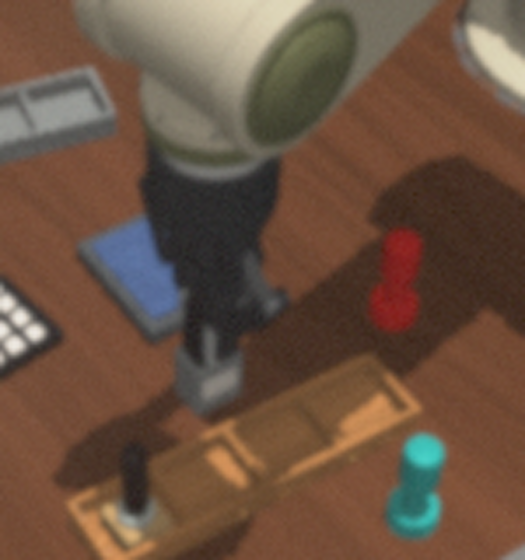

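The self-inker hangs upright in the jaws (crop 210,370). On to the third farthest compartment.

>>> carry_out --targets '[{"x": -0.01,"y": -0.05,"z": 0,"ax": 0,"ay": 0,"az": -0.02,"hand": -1},{"x": -0.022,"y": -0.105,"z": 0,"ax": 0,"ay": 0,"az": -0.06,"hand": -1},{"x": -0.034,"y": -0.16,"z": 0,"ax": 0,"ay": 0,"az": -0.12,"hand": -1},{"x": -0.046,"y": -0.215,"z": 0,"ax": 0,"ay": 0,"az": -0.18,"hand": -1},{"x": -0.058,"y": -0.27,"z": 0,"ax": 0,"ay": 0,"az": -0.196,"hand": -1}]'

```text
time_s: 16.9
eef_pos: [510.2, -95.7, 165.2]
ee_rot: [-0.103, 0.7, -0.103, -0.699]
force: [0.9, -0.2, -1.3]
grip_width: 0.251
```

>>> carry_out --targets '[{"x": -0.01,"y": -0.045,"z": 0,"ax": 0,"ay": 0,"az": 0,"hand": -1},{"x": -0.018,"y": -0.085,"z": 0,"ax": 0,"ay": 0,"az": 0,"hand": -1},{"x": -0.023,"y": -0.11,"z": 0,"ax": 0,"ay": 0,"az": 0,"hand": -1},{"x": -0.023,"y": -0.116,"z": 0,"ax": 0,"ay": 0,"az": 0,"hand": -1},{"x": -0.023,"y": -0.116,"z": 0,"ax": 0,"ay": 0,"az": 0,"hand": -1}]'

```text
time_s: 17.52
eef_pos: [487.9, -209.7, 164.8]
ee_rot: [0.103, -0.7, 0.103, 0.7]
force: [-0.1, 1.0, -1.6]
grip_width: 0.249
```

>>> carry_out --targets '[{"x": 0,"y": 0,"z": -0.05,"ax": 0,"ay": 0,"az": 0,"hand": -1},{"x": 0,"y": 0,"z": -0.085,"ax": 0,"ay": 0,"az": 0,"hand": -1},{"x": 0,"y": 0,"z": -0.085,"ax": 0,"ay": 0,"az": 0,"hand": -1}]'

```text
time_s: 17.9
eef_pos: [487.0, -208.3, 78.1]
ee_rot: [0.103, -0.698, 0.102, 0.701]
force: [-0.7, -0.2, -1.4]
grip_width: 0.246
```

Go down to about 57 (grasp height 56).

>>> carry_out --targets '[{"x": 0.0005,"y": -0.001,"z": -0.012,"ax": 0,"ay": 0,"az": 0,"hand": -1},{"x": 0.0005,"y": -0.001,"z": -0.021,"ax": 0,"ay": 0,"az": 0,"hand": -1},{"x": 0.0005,"y": -0.001,"z": -0.021,"ax": 0,"ay": 0,"az": 0,"hand": -1},{"x": 0.0005,"y": -0.001,"z": -0.021,"ax": 0,"ay": 0,"az": 0,"hand": -1}]'

```text
time_s: 18.4
eef_pos: [488.6, -211.2, 59.2]
ee_rot: [-0.103, 0.7, -0.103, -0.699]
force: [-0.4, -0.7, -1.4]
grip_width: 0.252
```

>>> carry_out --targets '[{"x": -0.0005,"y": 0.001,"z": -0.0025,"ax": 0,"ay": 0,"az": 0,"hand": -1},{"x": -0.0005,"y": 0.001,"z": -0.003,"ax": 0,"ay": 0,"az": 0,"hand": -1},{"x": -0.0005,"y": 0.001,"z": -0.003,"ax": 0,"ay": 0,"az": 0,"hand": -0.2},{"x": -0.0005,"y": 0.001,"z": -0.003,"ax": 0,"ay": 0,"az": 0,"hand": 0.4},{"x": -0.0005,"y": 0.001,"z": -0.003,"ax": 0,"ay": 0,"az": 0,"hand": 0.8}]'

```text
time_s: 19.02
eef_pos: [487.9, -210.1, 55.8]
ee_rot: [-0.103, 0.7, -0.103, -0.7]
force: [-1.1, 0.1, 0.1]
grip_width: 0.806
```

>>> carry_out --targets '[{"x": 0,"y": 0,"z": 0,"ax": 0,"ay": 0,"az": 0,"hand": 1},{"x": 0,"y": 0,"z": 0.03,"ax": 0,"ay": 0,"az": 0,"hand": 1},{"x": 0,"y": 0,"z": 0.07,"ax": 0,"ay": 0,"az": 0,"hand": 1},{"x": 0,"y": 0,"z": 0.1,"ax": 0,"ay": 0,"az": 0,"hand": 1},{"x": 0,"y": 0,"z": 0.1,"ax": 0,"ay": 0,"az": 0,"hand": 1}]'

```text
time_s: 19.65
eef_pos: [488.7, -210.6, 157.8]
ee_rot: [-0.102, 0.701, -0.104, -0.698]
force: [0.4, 0.6, -0.5]
grip_width: 0.997
```

Run:
```python
from h import *
s=ctrl.sense();print(s["eef_pos"],s["grip_width"])
a=viewer.capture("scene")[80:260,130:370]
cv2.imwrite("pics/p3.png",cv2.resize(a,None,fx=3.3,fy=3.3,interpolation=cv2.INTER_CUBIC))
```

```text
[ 488.66744748 -210.64696642  157.83922179] 0.9974094767748964
```

View pics/p3.png

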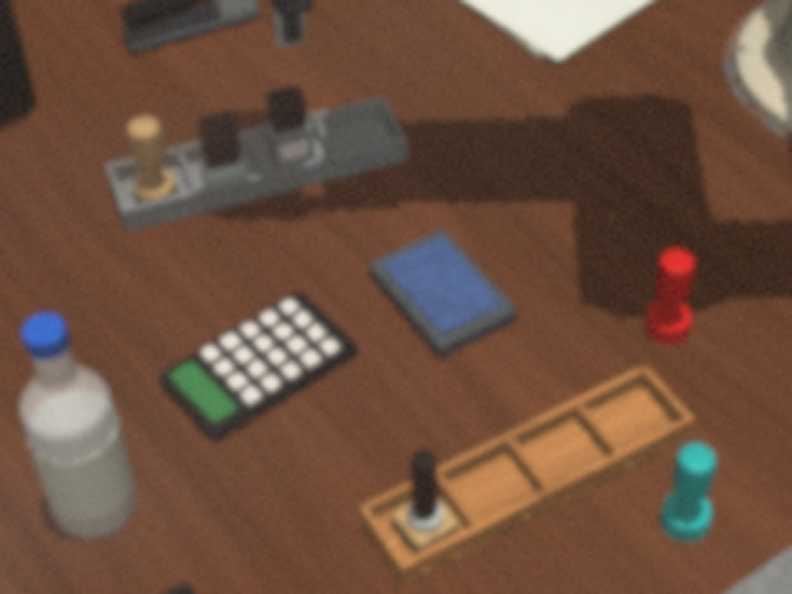

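The self-inker stands in the third compartment (crop 288,125). Last, the square stamp.

>>> carry_out --targets '[{"x": 0.015,"y": 0.05,"z": 0,"ax": 0,"ay": 0,"az": 0.05,"hand": 1},{"x": 0.034,"y": 0.105,"z": 0,"ax": 0,"ay": 0,"az": 0.1,"hand": 1},{"x": 0.053,"y": 0.16,"z": 0,"ax": 0,"ay": 0,"az": 0.15,"hand": 1},{"x": 0.072,"y": 0.215,"z": 0,"ax": 0,"ay": 0,"az": 0.196,"hand": 1},{"x": 0.091,"y": 0.27,"z": 0,"ax": 0,"ay": 0,"az": 0.196,"hand": 1}]'

```text
time_s: 20.32
eef_pos: [578.7, 61.8, 154.4]
ee_rot: [0.034, -0.706, 0.034, 0.707]
force: [0.4, -0.5, -0.5]
grip_width: 1.001
```

>>> carry_out --targets '[{"x": 0.015,"y": 0.04,"z": 0,"ax": 0,"ay": 0,"az": 0,"hand": 1},{"x": 0.032,"y": 0.08,"z": 0,"ax": 0,"ay": 0,"az": 0,"hand": 1},{"x": 0.044,"y": 0.108,"z": 0,"ax": 0,"ay": 0,"az": 0,"hand": 1},{"x": 0.045,"y": 0.113,"z": -0.02,"ax": 0,"ay": 0,"az": 0,"hand": 1},{"x": 0.045,"y": 0.113,"z": -0.03,"ax": 0,"ay": 0,"az": 0,"hand": 1}]'

```text
time_s: 20.95
eef_pos: [622.9, 173.2, 123.2]
ee_rot: [0.034, -0.705, 0.034, 0.708]
force: [0.9, -0.0, 0.3]
grip_width: 0.998
```

>>> carry_out --targets '[{"x": 0.0005,"y": 0,"z": -0.04,"ax": 0,"ay": 0,"az": 0,"hand": 1},{"x": 0.0005,"y": 0,"z": -0.073,"ax": 0,"ay": 0,"az": 0,"hand": 1},{"x": 0.0005,"y": 0,"z": -0.073,"ax": 0,"ay": 0,"az": 0,"hand": 0},{"x": 0.0005,"y": 0,"z": -0.073,"ax": 0,"ay": 0,"az": 0,"hand": -1},{"x": 0.0005,"y": 0,"z": -0.073,"ax": 0,"ay": 0,"az": 0,"hand": -1}]'

```text
time_s: 21.58
eef_pos: [625.1, 172.9, 54.5]
ee_rot: [-0.034, 0.707, -0.034, -0.705]
force: [0.1, -0.7, 0.4]
grip_width: 0.375
```

>>> carry_out --targets '[{"x": 0,"y": 0,"z": 0,"ax": 0,"ay": 0,"az": 0,"hand": -1},{"x": 0,"y": 0,"z": 0,"ax": 0,"ay": 0,"az": 0,"hand": -1},{"x": 0,"y": 0,"z": 0,"ax": 0,"ay": 0,"az": 0,"hand": -1},{"x": 0,"y": 0,"z": 0,"ax": 0,"ay": 0,"az": 0,"hand": -1}]'

```text
time_s: 22.08
eef_pos: [624.9, 172.9, 54.0]
ee_rot: [-0.034, 0.707, -0.034, -0.706]
force: [-0.5, 0.9, 6.8]
grip_width: 0.199
```

>>> carry_out --targets '[{"x": 0,"y": 0,"z": 0,"ax": 0,"ay": 0,"az": 0,"hand": -1},{"x": 0,"y": 0,"z": 0.01,"ax": 0,"ay": 0,"az": 0,"hand": -1},{"x": 0,"y": 0,"z": 0.03,"ax": 0,"ay": 0,"az": 0,"hand": -1},{"x": 0,"y": 0,"z": 0.07,"ax": 0,"ay": 0,"az": 0,"hand": -1},{"x": 0,"y": 0,"z": 0.11,"ax": 0,"ay": 0,"az": 0,"hand": -1}]'

```text
time_s: 22.7
eef_pos: [624.1, 172.9, 164.3]
ee_rot: [0.034, -0.706, 0.034, 0.706]
force: [0.1, -0.7, -0.2]
grip_width: 0.199
```

Run:
```python
from h import *
s=ctrl.sense();print(s["eef_pos"],s["grip_width"])
a=viewer.capture("scene")[100:250,200:350]
cv2.imwrite("pics/l4.png",cv2.resize(a,None,fx=3.5,fy=3.5,interpolation=cv2.INTER_CUBIC))
```

```text
[624.09952079 172.89158888 164.25603652] 0.19899502519005818
```

View pics/l4.png

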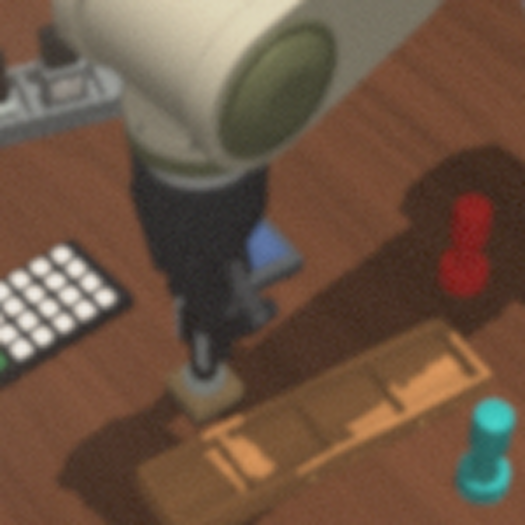

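The square stamp hangs upright in the jaws (crop 205,385). Carry it to the nearest compartment.

>>> carry_out --targets '[{"x": -0.025,"y": -0.047,"z": 0,"ax": 0,"ay": 0,"az": -0.02,"hand": -1},{"x": -0.05,"y": -0.094,"z": 0,"ax": 0,"ay": 0,"az": -0.06,"hand": -1},{"x": -0.076,"y": -0.142,"z": 0,"ax": 0,"ay": 0,"az": -0.12,"hand": -1},{"x": -0.102,"y": -0.19,"z": 0,"ax": 0,"ay": 0,"az": -0.18,"hand": -1},{"x": -0.128,"y": -0.238,"z": 0,"ax": 0,"ay": 0,"az": -0.196,"hand": -1}]'

```text
time_s: 23.38
eef_pos: [495.3, -66.4, 163.2]
ee_rot: [-0.103, 0.7, -0.103, -0.699]
force: [0.4, -0.5, 0.0]
grip_width: 0.199
```

>>> carry_out --targets '[{"x": -0.025,"y": -0.047,"z": 0,"ax": 0,"ay": 0,"az": 0,"hand": -1},{"x": -0.047,"y": -0.088,"z": 0,"ax": 0,"ay": 0,"az": 0,"hand": -1},{"x": -0.062,"y": -0.117,"z": 0,"ax": 0,"ay": 0,"az": 0,"hand": -1},{"x": -0.068,"y": -0.127,"z": 0,"ax": 0,"ay": 0,"az": 0,"hand": -1},{"x": -0.068,"y": -0.127,"z": 0,"ax": 0,"ay": 0,"az": 0,"hand": -1}]'

```text
time_s: 24.0
eef_pos: [428.4, -192.1, 162.9]
ee_rot: [-0.103, 0.7, -0.103, -0.699]
force: [0.8, 0.4, -0.6]
grip_width: 0.2
```

>>> carry_out --targets '[{"x": 0,"y": 0,"z": -0.05,"ax": 0,"ay": 0,"az": 0,"hand": -1},{"x": 0,"y": 0,"z": -0.08,"ax": 0,"ay": 0,"az": 0,"hand": -1},{"x": 0,"y": 0,"z": -0.085,"ax": 0,"ay": 0,"az": 0,"hand": -1},{"x": 0,"y": 0,"z": -0.085,"ax": 0,"ay": 0,"az": 0,"hand": -1}]'

```text
time_s: 24.5
eef_pos: [429.0, -191.8, 78.5]
ee_rot: [-0.102, 0.7, -0.103, -0.699]
force: [-0.6, 0.6, -1.2]
grip_width: 0.199
```

>>> carry_out --targets '[{"x": 0,"y": 0,"z": -0.012,"ax": 0,"ay": 0,"az": 0,"hand": -1},{"x": 0,"y": 0,"z": -0.021,"ax": 0,"ay": 0,"az": 0,"hand": -1},{"x": 0,"y": 0,"z": -0.021,"ax": 0,"ay": 0,"az": 0,"hand": -1},{"x": 0,"y": 0,"z": -0.021,"ax": 0,"ay": 0,"az": 0,"hand": -1}]'

```text
time_s: 25.0
eef_pos: [428.5, -192.2, 57.0]
ee_rot: [-0.103, 0.7, -0.103, -0.699]
force: [0.1, 0.2, -0.9]
grip_width: 0.201
```

>>> carry_out --targets '[{"x": 0,"y": 0,"z": -0.0025,"ax": 0,"ay": 0,"az": 0,"hand": -1},{"x": 0,"y": 0,"z": -0.003,"ax": 0,"ay": 0,"az": 0,"hand": -1},{"x": 0,"y": 0,"z": -0.003,"ax": 0,"ay": 0,"az": 0,"hand": -0.2},{"x": 0,"y": 0,"z": -0.003,"ax": 0,"ay": 0,"az": 0,"hand": 0.4},{"x": 0,"y": 0,"z": -0.003,"ax": 0,"ay": 0,"az": 0,"hand": 0.8}]'

```text
time_s: 25.62
eef_pos: [428.4, -192.1, 53.8]
ee_rot: [-0.103, 0.7, -0.103, -0.7]
force: [-1.1, 0.7, -0.6]
grip_width: 0.809
```

>>> carry_out --targets '[{"x": 0,"y": 0,"z": 0,"ax": 0,"ay": 0,"az": 0,"hand": 1},{"x": 0,"y": 0,"z": 0.03,"ax": 0,"ay": 0,"az": 0,"hand": 1},{"x": 0,"y": 0,"z": 0.07,"ax": 0,"ay": 0,"az": 0,"hand": 1},{"x": 0,"y": 0,"z": 0.12,"ax": 0,"ay": 0,"az": 0,"hand": 1},{"x": 0,"y": 0,"z": 0.16,"ax": 0,"ay": 0,"az": 0,"hand": 1}]'

```text
time_s: 26.25
eef_pos: [428.4, -192.1, 215.8]
ee_rot: [-0.103, 0.7, -0.103, -0.699]
force: [0.9, -0.2, -0.1]
grip_width: 1.005
```

>>> carry_out --targets '[{"x": -0.03,"y": 0.05,"z": 0,"ax": 0,"ay": 0,"az": 0,"hand": 1},{"x": -0.06,"y": 0.1,"z": 0,"ax": 0,"ay": 0,"az": 0,"hand": 1},{"x": -0.07,"y": 0.15,"z": 0,"ax": 0,"ay": 0,"az": 0,"hand": 1},{"x": -0.08,"y": 0.19,"z": 0,"ax": 0,"ay": 0,"az": 0,"hand": 1},{"x": -0.08,"y": 0.19,"z": 0,"ax": 0,"ay": 0,"az": 0,"hand": 1}]'

```text
time_s: 26.88
eef_pos: [347.7, -0.4, 214.0]
ee_rot: [-0.102, 0.7, -0.102, -0.7]
force: [-0.2, -0.3, -0.7]
grip_width: 1.004
```

Run:
```python
from h import *
s=ctrl.sense();print(s["eef_pos"],s["grip_width"],s["force"].round(1))
b=viewer.capture("scene");a=viewer.capture("top");cv2.imwrite("pics/top9.png",a);cv2.imwrite("pics/sc9.png",b)
th=-0.292;c=np.array([517.2,-218.8]);u=np.array([np.cos(th),np.sin(th)]);v=np.array([-u[1],u[0]])
S=[]
for n,im,(x0,y0,w,hh),f in(("top",a,(340,165,75,125),4.8),("scene",b,(130,80,145,110),3)):
    cr=cv2.resize(im[y0:y0+hh,x0:x0+w],None,fx=f,fy=f,interpolation=cv2.INTER_CUBIC)
    for x,z in((93,85),(31,75),(-31,81),(-93,95)):
        q=((proj(n,[np.r_[c+x*u,z]])[0]-[x0,y0]+.5)*f).astype(int);cv2.drawMarker(cr,tuple(map(int,q)),(0,0,255),0,9,1)
    S.append(cr)
S[1]=cv2.copyMakeBorder(S[1],0,600-S[1].shape[0],0,0,cv2.BORDER_CONSTANT)
cv2.imwrite("pics/fin.png",np.hstack(S))
d=cv2.absdiff(cv2.imread("pics/scene0.png"),b).max(2)
for nm,X in(("bottle",(150,210)),("calc",(208,190)),("mouse",(362,300))): x,y=X;print(nm,d[y-25:y+25,x-25:x+25].mean())
```

```text
[347.72843507  -0.39097274 213.9764782 ] 1.0036493574026755 [-0.2 -0.3 -0.7]
bottle 3.1572
calc 3.1804
mouse 3.1088
```

View pics/fin.png

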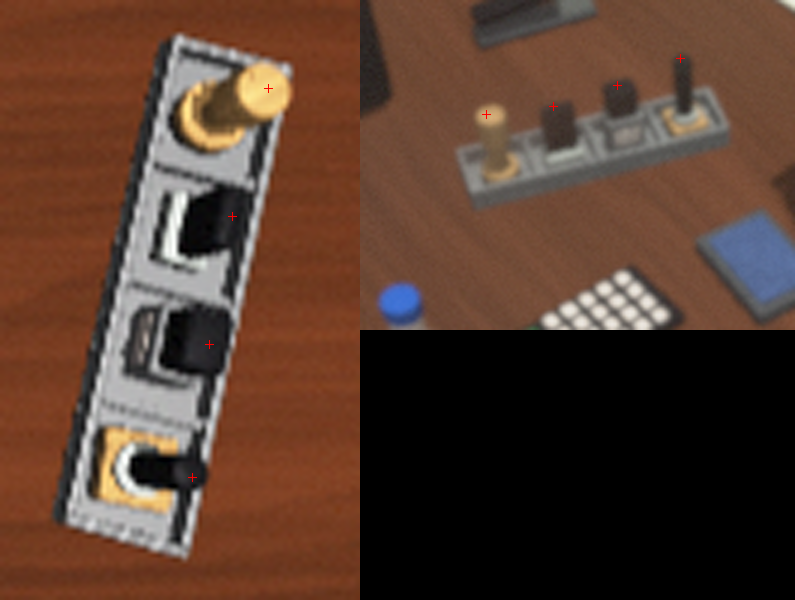

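View pics/sc9.png

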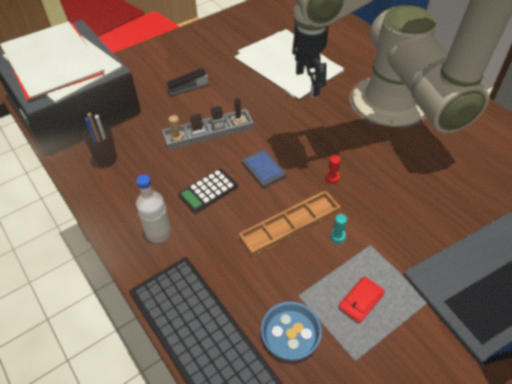

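All four stamps stand upright in the grey rack: round, bar, self and square from far to near at full-picture (174,128), (196,122), (217,115) and (238,107). Their tops are within a few mm of the predicted centres. The bystanders are unmoved and the wooden rack is empty, so I'm handing in.

```bash
python3 -c "from rig import finish_job; print(finish_job())"
```

```text
the job is handed in; nothing more can be done
None
```

I moved all four stamps one at a time into the grey rack in reverse order and handed the job in at about 27 s. From farthest to nearest the grey rack now holds the round, bar, self-inking and square stamps.

- **Stamps:** in the final pictures from both cameras, all four stand upright and released. Their tops are within a few mm of the computed compartment centres.
- **Bystanders:** the bottle, calculator and mouse areas match the first picture down to image noise. The ink pad was only checked by eye and looks unmoved.
- **Robot:** the gripper is empty, open and clear of everything, and the wrist force reads about zero.
- **Disagreements:** before the grasps, the two cameras differed by about 5 mm on the round and bar stamps. I used roughly the average for each; both grasps and placings were still fine. No check failed.

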